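# Slide the tip box through the gate of its dock

## Robot

A 6-joint arm with a two-finger parallel gripper is mounted at the origin on the work surface; the furniture and walls round the work are solid. World frame = base frame: x ahead of the robot, y to its left, z up, the work surface at z = 0. Lengths are in mm, angles in degrees, forces in N, time in s.
With the tool pointing down it reaches from about 150 to 775 mm from the base axis. Payload 6.1 kg.
Tool frame: the origin (TCP) lies at the very end of the fingers, on their centre line; the grasp point (between the pads) lies 19 mm behind it; z points along the fingers, y is the line along which they close (so a half turn about z gives the same grasp; the last joint's range is limited). The gripper opens to 85 mm and grips with 20 to 120 N. Pads are 22 mm wide; open, the fingers measure 114 mm over their backs; the gripper's body (76 mm by 85 mm) begins 54 mm behind the grasp point. The pads swing forward as they close: fully open they stand 13 mm farther back than shut.
Start: joints at [69.844, 7.208, -2.269, 80.523, 0, 90], TCP at [180.901, 492.832, 231.295] pointing down, gripper open.
Joint ranges: [-155.77, 155.77], [-54.66, 111.73], [-72.52, 77.12], [-102.08, 115.82], [-83.92, 84.16], [-180, 180]. Speed limits (degrees/s): [136.94, 136.94, 172.46, 180, 180, 180].

## Interface

Orientations are given as a 3x3 rotation matrix whose columns are the frame's x, y, z axes.
In Python, from bench import env gives the robot as it stands.
- The arm moves only by the tool step_arm, never from a script. Its argument "steps" is a list of rows, each an object of numbers: "grip": the closure, from 0 (fully open) to 1 (shut); "tx", "ty", "tz": the shift along the tool's x, y, z in cm; "ax", "ay", "az": the turn, a rotation vector about the tool's x, y, z in rad. In form: [{"grip": .., "tx": .., "ty": .., "tz": .., "ax": .., "ay": .., "az": ..}, ...]. A call has 1 to 20 rows; each row shifts and turns the commanded pose from where the row before left it, along the tool's axes as they then stand; what a row does not reach is not made up. A row lasts 1/8 s, in which the tool goes at most 62.5 mm and 10.7 degrees, less where a joint would pass 70% of its speed; a pose out of reach is approached as far as the arm can. A call with a gripper value outside its range is refused whole. The fingers move at their own pace and stop on an object; "force" is the grip in N (left out, the last holds). Time passes only in rows, so rows that do not move let the fingers close. It gives the time, the measured TCP pose, the force, the opening and the grip force at its end, in the units of the state.
- env.read_state(): the state, without advancing time (a new reading comes with each control period).
- env.capture(name): name is "side" or "top" or "wrist"; returns (picture, depth): 480x640x3 uint8, red, green, blue; 480x640 float32, mm along the optical axis (not along the pixel's ray), 0 where there is no reading.
- env.get_calibration(name): a dict with "fx", "fy", "cx", "cy" (pixels), "k1" (the pictures are not rectified: a ray, as slopes to the right and down, at radius r is drawn at 1 + k1 r^2 times it, then the intrinsics apply), "extrinsics" (4x4, takes a point from camera to world coordinates). Camera axes: x right, y up, looking along -z (the intrinsics and any distortion apply to the point x, -y, -z); pixel columns grow to the right and rows downward; lengths in mm; the calibration is good to about 2 mm. A picture is of the moment at which its call begins: read the wrist's pose just before it. get_calibration takes no time and is no camera call; for the wrist camera it gives the pose at the moment of the call.
- env.close_job(): hands the job in; it is judged then, once.
The state is a dict: "time": time; "joint_positions": joint angles; "qvel": joint speeds; "effort": joint torques, N m; "ee_pos": TCP position; "ee_rot": TCP orientation; "ft_force": force on the tool from outside, world axes, zero at the start; "wrist_torque": the same for the moment, N m; "width": opening from 0.0 (shut) to 1.0 (fully open); "gripper_force": force on a finger pad.
Only numpy, scipy, OpenCV 4.12 (cv2) and the standard library are available. Lean on these libraries where they do the work, as an engineer would, in place of code of your own. Each camera call takes 0.05 s, during which the arm holds its last target. There are 200 camera calls.

## Task

Push the pipette-tip box along the bench, without picking it up, through the narrow gap between the two steel posts of the dock until its leading end rests against the dock's back stop, standing square to the stop with the whole box past the posts. Go gently, leave the bottles beside the dock where they stand, and leave the box alone when it is home.

Things in the scene. Friction and masses are not known exactly. Their poses are not given: they have to be found in the camera images.
- tip_box: Loose pipette-tip box, 0.15 to 0.31 kg: an open-topped blue box with rows of yellow tips, no lid. Origin on its underside; z up, y along its 122 mm length. Body spans x -31 to 36, y -61 to 61, z 0 to 48 mm (tips stand a little higher). Starts before the gate, up to 30 mm off its centreline and turned up to 0.2 rad; slides under 1 to 3 N.
- box_mid (a point): Point on the underside of the tip box in the middle of its 67 mm wide, 122 mm long body (2.5 mm to +x of the body's origin). Axes as the tip box.
- dock: U-shaped low aluminium frame fixed to the bench. Origin on the bench midway between two upright steel posts at its mouth; z up; the box goes in along the dock's -y. Posts: 20 mm diameter, 42 mm high, centres at x -46.5 and 46.5 mm, y 0: a 73 mm gap for the 67 mm wide box. Foot blocks 12 mm high, |x| 41 to 71, |y| up to 13 mm. Side rails 12 mm high, inner faces at x -56 and 56 mm. No base plate.
- stop_face (a point): Middle of the back stop's contact face (two rubber pads on a 30 mm high bar), at bench height, 142 mm behind the post line (dock y -142 mm). Axes as the dock. With the box home, box_mid is 61 mm in front of it (dock y -81 mm) and the box's trailing end at dock y -20 mm.
- bottle_buffer: Bystander: white reagent bottle with green cap, 51 mm diameter, 98 mm high, standing beside the dock on its +x side, axis 95 to 105 mm from the dock's centreline and level with or behind the posts. Origin at the centre of its underside, z up.
- bottle_control: Bystander: small brown reagent bottle with red cap, 34 mm diameter, 62 mm high, standing beside the dock on its -x side. Origin at the centre of its underside, z up.
- bottle_control2: Bystander: small brown reagent bottle with blue cap, 34 mm diameter, 62 mm high, standing beside the dock on its -x side, next to the other brown bottle. Origin at the centre of its underside, z up.

How it is judged:
By the outcome, as a careful person would: the job done as asked, in the order asked, and still so for the second after the job is handed in, with the robot touching nothing.
It also fails if it takes over 72 s, if anything falls off the work surface, if the arm or the gripper's body presses on something with over 40 N, if the wrist force passes 120 N, or if a joint passes its speed limit or range.

## Working session

There is one attempt and no reset: what is moved stays moved. The work goes in short steps, Python scripts to look and compute and a tool call to move; the robot and the scene stay as the last step left them, time stands still between calls to the robot, and variables do not carry over. Pictures are saved under pics/ and viewed, at most 10 in all, crops included, and the job is handed in when it is done.

Besides the shell and the picture viewer there is one more tool, called after ">>>" as name([rows], argument=value, ...), one row to a line, values as JSON. step_arm: Moves the arm, as the interface text tells. Its arguments: {"type":"object","properties":{"steps":{"type":"array","items":{"type":"object","properties":{"grip":{"type":"number"},"tx":{"type":"number"},"ty":{"type":"number"},"tz":{"type":"number"},"ax":{"type":"number"},"ay":{"type":"number"},"az":{"type":"number"}}}},"force":{"type":"number"}},"required":["steps"]}

```bash
mkdir -p pics; python3 - <<'E'
from bench import env
import cv2,numpy as np
for n in("top","side"):
    p,d=env.capture(n); cv2.imwrite(f"pics/{n}0.png",p[:,:,::-1]); np.save(f"{n}0.npy",p);np.save(f"{n}0d.npy",d)
    c=env.get_calibration(n);print({k:np.round(v,3).tolist() for k,v in c.items()})
s=env.read_state();print({k:np.round(v,3).tolist() for k,v in s.items()})
E
```

```text
{'fx': 532.377, 'fy': 532.377, 'cx': 323.223, 'cy': 246.457, 'k1': 0.054, 'extrinsics': [[-0.018, 0.984, -0.176, 395.053], [-1.0, -0.021, -0.014, -156.935], [-0.017, 0.175, 0.984, 874.383], [0.0, 0.0, 0.0, 1.0]]}
{'fx': 453.644, 'fy': 453.644, 'cx': 323.892, 'cy': 241.438, 'k1': -0.105, 'extrinsics': [[0.954, 0.174, -0.243, 357.022], [-0.298, 0.507, -0.809, -811.364], [-0.018, 0.844, 0.536, 479.251], [0.0, 0.0, 0.0, 1.0]]}
{'time': 0.1, 'joint_positions': [69.843, 7.239, -2.32, 80.526, 0.0, 90.001], 'qvel': [0.043, -0.015, 0.184, -0.039, 0.022, 0.003], 'effort': [0.002, -43.69, 35.361, 0.014, 0.0, -0.0], 'ee_pos': [180.783, 492.493, 230.599], 'ee_rot': [[-0.939, 0.345, -0.001], [0.345, 0.939, -0.001], [0.0, -0.001, -1.0]], 'ft_force': [-0.501, -0.779, -0.535], 'wrist_torque': [-0.005, -0.015, 0.012], 'gripper_force': 0.0, 'width': 0.998}
```

View pics/top0.png

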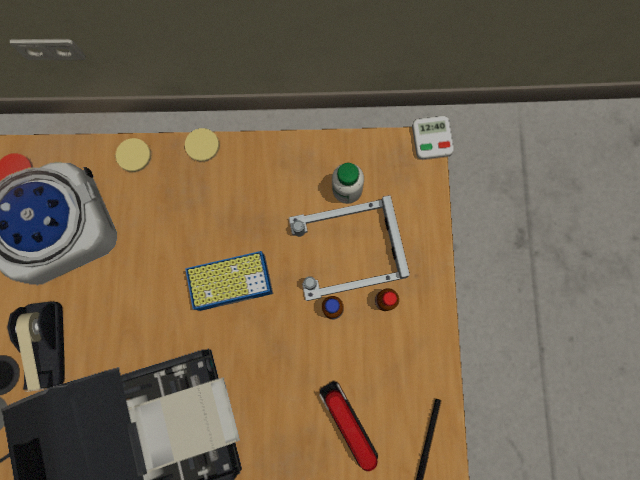

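View pics/side0.png

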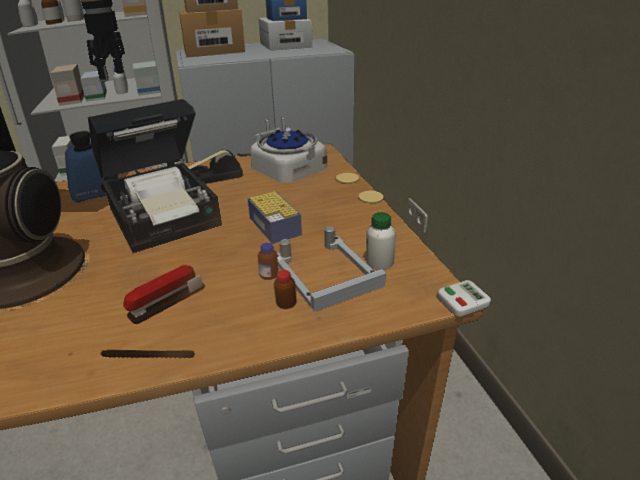

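The top view shows the box at about (228,281), post tops at (299,227) and (311,284), and the back stop from (387,200) to (404,277). The white bottle is at (348,180) and the brown ones are at (333,307) and (388,299). The side view agrees.

```bash
cat >h.py <<'E'
import numpy as np,cv2
from bench import env
def ray(c,uv):
    uv=np.atleast_2d(np.float64(uv)); E=np.array(c["extrinsics"])
    q=np.stack([(uv[:,0]-c["cx"])/c["fx"],(uv[:,1]-c["cy"])/c["fy"]],1); s=q.copy()
    for _ in range(8): s=q/(1+c["k1"]*(s**2).sum(1,keepdims=True))
    return E[:3,3],np.c_[s[:,0],-s[:,1],-np.ones(len(s))]@E[:3,:3].T
def on(c,uv,z):
    o,d=ray(c,uv); return (o+d*((z-o[2])/d[:,2])[:,None])
def cloud(c,d):
    v,u=np.mgrid[:480,:640]; o,r=ray(c,np.c_[u.ravel(),v.ravel()])
    return (o+r*d.ravel()[:,None]).reshape(480,640,3)
def big(m):
    cs,_=cv2.findContours(m.astype(np.uint8),cv2.RETR_EXTERNAL,cv2.CHAIN_APPROX_NONE); return max(cs,key=cv2.contourArea)
def boxfit(c,p,d,prev=None):
    """centre & direction of box from points of its rim/tips (z 40-60)"""
    P=cloud(c,d); hsv=cv2.cvtColor(p,cv2.COLOR_RGB2HSV)
    return P,hsv
E
python3 - <<'E'
from h import *
p=np.load("top0.npy");d=np.load("top0d.npy");c=env.get_calibration("top")
P=cloud(c,d);print("bench z",np.median(P[180:260,240:270,2]))
# box: raised region near
m=np.zeros((480,640),bool);m[240:320,175:282]=1
mm=m&(P[...,2]>38)&(P[...,2]<65); k=big(mm); print("n",mm.sum(),"z",np.percentile(P[mm][:,2],[5,50,95]))
w=on(c,k[:,0,:],48)[:,:2].astype(np.float32); r=cv2.minAreaRect(w);print("box",r,cv2.boxPoints(r).round(1).tolist())
for a,b in(((285,215),(312,243)),((298,272),(325,297))):
    m=np.zeros((480,640),bool);m[a[1]:b[1],a[0]:b[0]]=1
    mm=m&(P[...,2]>34)&(P[...,2]<50);k=big(mm)
    print("post",mm.sum(),cv2.minEnclosingCircle(on(c,k[:,0,:],42)[:,:2].astype(np.float32)),on(c,np.argwhere(mm)[:,::-1],42).mean(0))
m=np.zeros((480,640),bool);m[190:285,375:415]=1
mm=m&(P[...,2]>22)&(P[...,2]<36);k=big(mm);r=cv2.minAreaRect(on(c,k[:,0,:],30)[:,:2].astype(np.float32));print("stop",mm.sum(),r,cv2.boxPoints(r).round(1).tolist())
for n,a,b,z in(("buf",(325,155),(370,205),98),("c2",(318,292),(348,322),62),("c1",(373,284),(403,314),62)):
    m=np.zeros((480,640),bool);m[a[1]:b[1],a[0]:b[0]]=1
    mm=m&(P[...,2]>z-12)&(P[...,2]<z+8);print(n,mm.sum(),on(c,np.argwhere(mm)[:,::-1],z).mean(0))
cv2.imwrite("pics/z0.png",cv2.resize(p[150:330,170:430,::-1],None,fx=3,fy=3,interpolation=cv2.INTER_CUBIC))
E
```

```text
bench z 0.8012456582577556
n 3167 z [42.97211512 50.12846176 53.74151145]
box ((493.13531494140625, 5.070648193359375), (66.98302459716797, 123.74381256103516), 11.721503257751465) [[447.79998779296875, 58.79999923706055], [472.8999938964844, -62.29999923706055], [538.5, -48.70000076293945], [513.4000244140625, 72.5]]
post 127 ((577.7479248046875, -105.640380859375), 10.334784507751465) [ 577.67715929 -105.5836129    42.        ]
post 121 ((486.96209716796875, -122.9957504272461), 10.048717498779297) [ 487.02749086 -123.06662738   42.        ]
stop 790 ((560.9636840820312, -260.7530212402344), (136.23257446289062, 16.651166915893555), 10.749573707580566) [[492.5, -265.29998779296875], [495.6000061035156, -281.6000061035156], [629.4000244140625, -256.20001220703125], [626.2999877929688, -239.89999389648438]]
buf 385 [ 645.22006092 -185.40658643   98.        ]
c2 178 [ 448.64395987 -157.3889969    62.        ]
c1 177 [ 458.09325599 -244.20375642   62.        ]
```

View pics/z0.png

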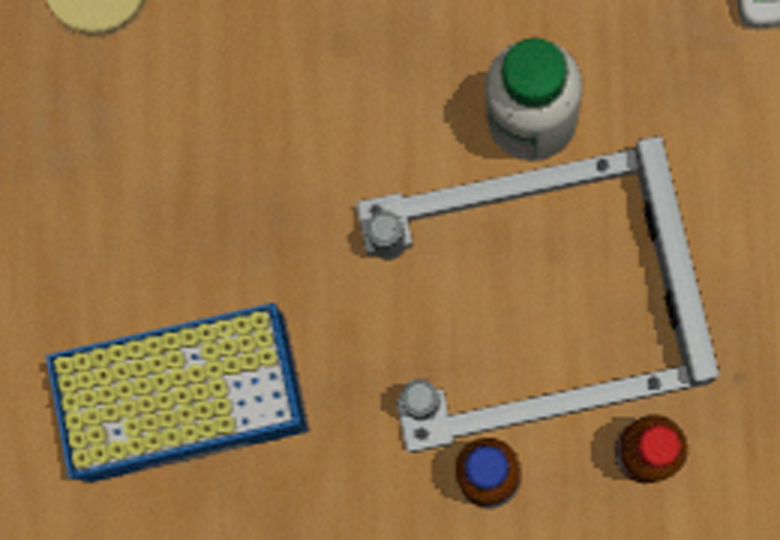

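```bash
python3 - <<'E'
from h import *
d=np.load("top0d.npy");c=env.get_calibration("top");P=cloud(c,d)[d>0]
d2=np.load("side0d.npy");c2=env.get_calibration("side");P2=cloud(c2,d2)[d2>0]
Q=np.r_[P,P2]
print("cols y 500..-100; rows x 150..700: max z")
for x in range(150,700,50):
    print(x,[int(Q[(abs(Q[:,0]-x-25)<25)&(abs(Q[:,1]-y-25)<25)&(Q[:,2]<600)][:,2].max(initial=-1)) for y in range(500,-300,-50)])
E
```

```text
cols y 500..-100; rows x 150..700: max z
150 [352, 435, 390, -1, -1, -1, 177, 215, 243, 244, 236, 5, 5, 6, 4, 5]
200 [350, 431, 5, 8, 10, 153, 202, 223, 245, 244, 233, 78, 6, 5, 51, 50]
250 [-1, -1, 0, 36, 24, 172, 213, 245, 248, 247, 78, 76, 6, 45, 52, 47]
300 [-1, -1, 0, 43, 48, 177, 222, 247, 248, 245, 79, 71, 5, 50, 50, 5]
350 [-1, -1, 0, 6, 64, 63, 6, 247, 247, 238, 78, 6, 6, 5, 6, 5]
400 [-1, -1, -1, 5, 73, 73, 5, 5, 5, 39, 6, 5, 5, 63, 65, 63]
450 [-1, -1, 4, 5, 60, 61, 6, 5, 7, 56, 56, 55, 53, 62, 64, 66]
500 [-1, -1, 5, 81, 92, 92, 83, 5, 5, 55, 55, 56, 51, 4, 5, 13]
550 [-1, -1, -1, 82, 101, 104, 91, 64, 5, 6, 5, 4, 43, 46, 14, 34]
600 [-1, -1, -1, 76, 103, 99, 91, 38, 5, 4, 5, 5, 13, 17, 101, 97]
650 [-1, -1, -1, 9, 82, 82, 82, 9, 4, 4, 5, 5, 5, 5, 101, 96]
```

>>> step_arm([
  {"grip": 0.4,"tz": -1.5,"az": -0.18},
  {"grip": 0.4,"tz": -1.5,"az": -0.18},
  {"grip": 0.4,"tz": -1.5,"az": -0.18},
  {"grip": 0.4,"tx": -1.77,"ty": -2.7},
  {"grip": 0.4,"tx": -1.77,"ty": -2.7},
  {"grip": 0.4,"tx": -1.77,"ty": -2.7},
  {"grip": 0.4,"tx": -1.77,"ty": -2.7},
  {"grip": 0.4,"tx": -1.77,"ty": -2.7},
  {"grip": 0.4,"tx": -1.77,"ty": -2.7},
  {"grip": 0.4,"tx": -1.77,"ty": -2.7},
  {"grip": 0.4,"tx": -1.77,"ty": -2.7},
  {"grip": 0.4,"tx": -1.77,"ty": -2.7},
  {"grip": 0.4,"tx": -1.77,"ty": -2.7},
  {"grip": 0.4,"tx": -1.77,"ty": -2.7},
  {"grip": 0.4,"tx": -1.77,"ty": -2.7},
  {"grip": 0.4,"tx": -1.77,"ty": -2.7},
  {"grip": 0.4,"tx": -1.77,"ty": -2.7},
  {"grip": 0.4,"tx": -1.77,"ty": -2.7},
  {"grip": 0.4,"tx": -1.77,"ty": -2.7},
])

```text
$.steps[0]: bad value
```

>>> step_arm([
  {"grip": 0.4,"tx": 0,"ty": 0,"tz": -1.5,"ax": 0,"ay": 0,"az": -0.18},
  {"grip": 0.4,"tx": 0,"ty": 0,"tz": -1.5,"ax": 0,"ay": 0,"az": -0.18},
  {"grip": 0.4,"tx": 0,"ty": 0,"tz": -1.5,"ax": 0,"ay": 0,"az": -0.18},
])

```text
time: 0.48
ee_pos: [180.8, 492.6, 276.3]
ee_rot: [[-0.981, -0.193, -0.0], [-0.193, 0.981, -0.001], [0.001, -0.001, -1.0]]
ft_force: [-0.5, 0.2, -0.3]
width: 0.601
gripper_force: 0.0
```

>>> step_arm([
  {"grip": 0.4,"tx": -1.77,"ty": -2.7,"tz": 0,"ax": 0,"ay": 0,"az": 0},
  {"grip": 0.4,"tx": -1.77,"ty": -2.7,"tz": 0,"ax": 0,"ay": 0,"az": 0},
  {"grip": 0.4,"tx": -1.77,"ty": -2.7,"tz": 0,"ax": 0,"ay": 0,"az": 0},
  {"grip": 0.4,"tx": -1.77,"ty": -2.7,"tz": 0,"ax": 0,"ay": 0,"az": 0},
  {"grip": 0.4,"tx": -1.77,"ty": -2.7,"tz": 0,"ax": 0,"ay": 0,"az": 0},
  {"grip": 0.4,"tx": -1.77,"ty": -2.7,"tz": 0,"ax": 0,"ay": 0,"az": 0},
  {"grip": 0.4,"tx": -1.77,"ty": -2.7,"tz": 0,"ax": 0,"ay": 0,"az": 0},
  {"grip": 0.4,"tx": -1.77,"ty": -2.7,"tz": 0,"ax": 0,"ay": 0,"az": 0},
  {"grip": 0.4,"tx": -1.77,"ty": -2.7,"tz": 0,"ax": 0,"ay": 0,"az": 0},
  {"grip": 0.4,"tx": -1.77,"ty": -2.7,"tz": 0,"ax": 0,"ay": 0,"az": 0},
  {"grip": 0.4,"tx": -1.77,"ty": -2.7,"tz": 0,"ax": 0,"ay": 0,"az": 0},
  {"grip": 0.4,"tx": -1.77,"ty": -2.7,"tz": 0,"ax": 0,"ay": 0,"az": 0},
  {"grip": 0.4,"tx": -1.77,"ty": -2.7,"tz": 0,"ax": 0,"ay": 0,"az": 0},
  {"grip": 0.4,"tx": -1.77,"ty": -2.7,"tz": 0,"ax": 0,"ay": 0,"az": 0},
  {"grip": 0.4,"tx": -1.77,"ty": -2.7,"tz": 0,"ax": 0,"ay": 0,"az": 0},
  {"grip": 0.4,"tx": -1.77,"ty": -2.7,"tz": 0,"ax": 0,"ay": 0,"az": 0},
])

```text
time: 2.48
ee_pos: [540.4, 120.5, 275.8]
ee_rot: [[-0.982, -0.187, -0.001], [-0.187, 0.982, -0.0], [0.001, 0.0, -1.0]]
ft_force: [0.6, 0.8, 0.4]
width: 0.597
gripper_force: 0.0
```

>>> step_arm([
  {"grip": 0.4,"tx": 0,"ty": -2.85,"tz": 2,"ax": 0,"ay": 0,"az": 0},
  {"grip": 0.4,"tx": 0,"ty": -2.85,"tz": 2,"ax": 0,"ay": 0,"az": 0},
  {"grip": 0.4,"tx": 0,"ty": -2.85,"tz": 2,"ax": 0,"ay": 0,"az": 0},
  {"grip": 0.4,"tx": 0,"ty": -2.85,"tz": 2,"ax": 0,"ay": 0,"az": 0},
  {"grip": 0.4,"tx": 3.15,"ty": 0,"tz": 2,"ax": 0,"ay": 0,"az": 0},
  {"grip": 0.4,"tx": 3.15,"ty": 0,"tz": 2,"ax": 0,"ay": 0,"az": 0},
  {"grip": 0.4,"tx": 3.15,"ty": 0,"tz": 2,"ax": 0,"ay": 0,"az": 0},
  {"grip": 0.4,"tx": 3.15,"ty": 0,"tz": 2,"ax": 0,"ay": 0,"az": 0},
  {"grip": 0.4,"tx": 0,"ty": 0,"tz": 0,"ax": 0,"ay": 0,"az": 0},
])

```text
time: 3.6
ee_pos: [434.1, -14.3, 114.5]
ee_rot: [[-0.982, -0.186, -0.004], [-0.186, 0.982, 0.0], [0.004, 0.001, -1.0]]
ft_force: [-0.7, -0.2, 0.4]
width: 0.601
gripper_force: 0.0
```

```bash
python3 - <<'E'
from h import *
for n in("top","side"):
    p,d=env.capture(n); cv2.imwrite(f"pics/{n}1.png",p[:,:,::-1])
E
```

```text
(no output)
```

View pics/side1.png

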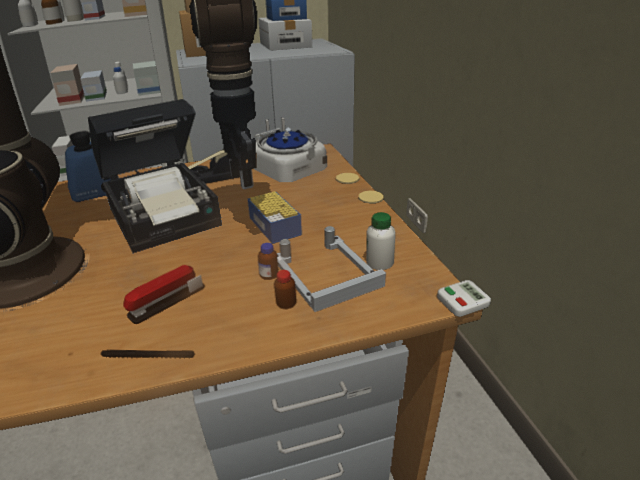

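The gripper (fingertips near (245,185)) is clear of the printer and stands beside the box. I'll descend next.

>>> step_arm([
  {"grip": 0.4,"tx": 0,"ty": 0,"tz": 2,"ax": 0,"ay": 0,"az": 0},
  {"grip": 0.4,"tx": 0,"ty": 0,"tz": 2,"ax": 0,"ay": 0,"az": 0},
  {"grip": 0.4,"tx": 0,"ty": 0,"tz": 2,"ax": 0,"ay": 0,"az": 0},
  {"grip": 0.4,"tx": 0,"ty": 0,"tz": 2,"ax": 0,"ay": 0,"az": 0},
  {"grip": 0.4,"tx": 0,"ty": 0,"tz": 2,"ax": 0,"ay": 0,"az": 0},
  {"grip": 0.4,"tx": -0.2,"ty": 0,"tz": 0,"ax": 0,"ay": 0,"az": 0},
  {"grip": 0.4,"tx": -0.2,"ty": 0,"tz": 0,"ax": 0,"ay": 0,"az": 0},
  {"grip": 0.4,"tx": -0.2,"ty": 0,"tz": 0,"ax": 0,"ay": 0,"az": 0},
  {"grip": 0.4,"tx": -0.2,"ty": 0,"tz": 0,"ax": 0,"ay": 0,"az": 0},
  {"grip": 0.4,"tx": -0.2,"ty": 0,"tz": 0,"ax": 0,"ay": 0,"az": 0},
])

```text
time: 4.95
ee_pos: [447.7, -12.2, 16.7]
ee_rot: [[-0.982, -0.187, 0.001], [-0.187, 0.982, -0.0], [-0.001, -0.0, -1.0]]
ft_force: [-0.1, -0.1, -0.0]
width: 0.6
gripper_force: 0.0
```

>>> step_arm([
  {"grip": 0.4,"tx": -0.2,"ty": 0,"tz": 0,"ax": 0,"ay": 0,"az": 0},
  {"grip": 0.4,"tx": -0.2,"ty": 0,"tz": 0,"ax": 0,"ay": 0,"az": 0},
  {"grip": 0.4,"tx": -0.2,"ty": 0,"tz": 0,"ax": 0,"ay": 0,"az": 0},
  {"grip": 0.4,"tx": -0.2,"ty": 0,"tz": 0,"ax": 0,"ay": 0,"az": 0},
  {"grip": 0.4,"tx": -0.2,"ty": 0,"tz": 0,"ax": 0,"ay": 0,"az": 0},
  {"grip": 0.4,"tx": -0.2,"ty": 0,"tz": 0,"ax": 0,"ay": 0,"az": 0},
  {"grip": 0.4,"tx": -0.2,"ty": 0,"tz": 0,"ax": 0,"ay": 0,"az": 0},
])

```text
time: 5.82
ee_pos: [461.2, -9.6, 16.2]
ee_rot: [[-0.982, -0.187, -0.0], [-0.187, 0.982, -0.0], [0.0, -0.0, -1.0]]
ft_force: [-0.5, -0.5, -0.4]
width: 0.596
gripper_force: 0.5
```

```bash
cat >look.py <<'E'
import sys
from h import *
O=np.array([532.35,-114.3]);t=np.radians(10.8);X=np.array([np.cos(t),np.sin(t)]);Y=np.array([-X[1],X[0]])
p,d=env.capture("top");np.save("p.npy",p);np.save("d.npy",d)
c=env.get_calibration("top");P=cloud(c,d);hsv=cv2.cvtColor(p,cv2.COLOR_RGB2HSV)
h,s,v=cv2.split(hsv)
D=(P[...,:2]-O)@np.stack([X,Y],1)
reg=(abs(D[...,0])<62)&(D[...,1]>-140)&(D[...,1]<205)
blue=reg&(h>95)&(h<125)&(s>110)&(P[...,2]>34)&(P[...,2]<56)
yel=reg&(h>20)&(h<35)&(s>90)&(v>110)&(P[...,2]>38)&(P[...,2]<65)
m=cv2.morphologyEx((blue|yel).astype(np.uint8),cv2.MORPH_CLOSE,np.ones((9,9)))
k=big(m);w=on(c,k[:,0,:],48)[:,:2];q=((w-O)@np.stack([X,Y],1)).astype(np.float32)
r=cv2.minAreaRect(q);print("rect dock",np.round(cv2.boxPoints(r),1).tolist(),np.round(r[0],1),np.round(r[1],1),round(r[2],2))
s=env.read_state();e=(s["ee_pos"][:2]-O)
print("tcp dock",(e@X).round(1),(e@Y).round(1),s["ee_pos"][2].round(1),"F dock",round(s["ft_force"][:2]@X,2),round(s["ft_force"][:2]@Y,2),"tooly",np.degrees(np.arctan2(s["ee_rot"][1][1],s["ee_rot"][0][1])).round(2)-10.8,"t",s["time"])
E
python3 look.py; python3 -c "
import numpy as np,cv2;p=np.load('p.npy');cv2.imwrite('pics/a.png',cv2.resize(p[150:330,170:430,::-1],None,fx=3,fy=3))"
```

```text
rect dock [[-26.799999237060547, 61.900001525878906], [24.799999237060547, 61.5], [25.200000762939453, 112.5], [-26.399999618530273, 112.9000015258789]] [-0.8 87.2] [51.  51.6] 89.53
tcp dock -50.0 116.1 16.3 F dock -0.95 -0.08 tooly 89.99000000000001 t 5.875
```

View pics/a.png

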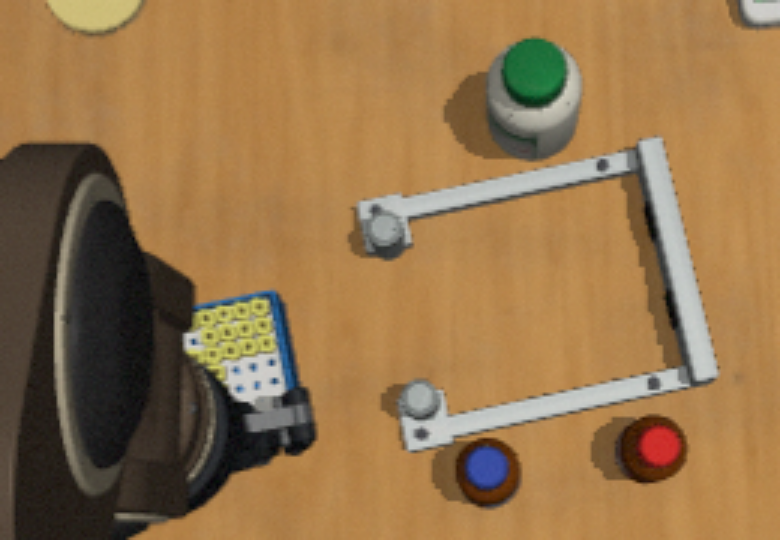

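Arm partly covers the box; its +x edge (crop (275,293)) reads dock x 25, so about 8.4 mm of sideways push is left.

>>> step_arm([
  {"grip": 0.4,"tx": -0.2,"ty": 0,"tz": 0,"ax": 0,"ay": 0,"az": 0},
  {"grip": 0.4,"tx": -0.2,"ty": 0,"tz": 0,"ax": 0,"ay": 0,"az": 0},
  {"grip": 0.4,"tx": -0.2,"ty": 0,"tz": 0,"ax": 0,"ay": 0,"az": 0},
  {"grip": 0.4,"tx": -0.15,"ty": 0,"tz": 0,"ax": 0,"ay": 0,"az": 0},
  {"grip": 0.4,"tx": 0,"ty": 0,"tz": 0,"ax": 0,"ay": 0,"az": 0},
])

```text
time: 6.5
ee_pos: [468.8, -8.2, 16.4]
ee_rot: [[-0.982, -0.187, 0.0], [-0.187, 0.982, 0.0], [-0.0, -0.0, -1.0]]
ft_force: [0.3, -0.2, -0.5]
width: 0.602
gripper_force: 0.0
```

```bash
python3 look.py
```

```text
rect dock [[-18.700000762939453, 62.099998474121094], [32.70000076293945, 61.79999923706055], [33.0, 112.30000305175781], [-18.5, 112.5999984741211]] [ 7.1 87.2] [50.5 51.5] 89.76
tcp dock -42.6 116.2 16.4 F dock -0.59 0.27 tooly 89.99000000000001 t 6.55
```

>>> step_arm([
  {"grip": 0.4,"tx": 1,"ty": 0,"tz": 0,"ax": 0,"ay": 0,"az": 0},
  {"grip": 0.4,"tx": 1,"ty": 0,"tz": 0,"ax": 0,"ay": 0,"az": 0},
  {"grip": 0.4,"tx": 0,"ty": 0,"tz": -2.5,"ax": 0,"ay": 0,"az": 0},
  {"grip": 0.4,"tx": 0,"ty": 0,"tz": -2.5,"ax": 0,"ay": 0,"az": 0},
  {"grip": 0.4,"tx": 0,"ty": 0,"tz": -2.5,"ax": 0,"ay": 0,"az": 0},
  {"grip": 0.4,"tx": 0,"ty": 0,"tz": -2.5,"ax": 0,"ay": 0,"az": 0},
  {"grip": 0.4,"tx": -2.1,"ty": 0,"tz": 0,"ax": 0,"ay": 0,"az": 0},
  {"grip": 0.4,"tx": -2.1,"ty": 0,"tz": 0,"ax": 0,"ay": 0,"az": 0},
  {"grip": 0.4,"tx": -2.06,"ty": 0,"tz": 0,"ax": 0,"ay": 0,"az": 0},
  {"grip": 0.4,"tx": 0,"ty": 2.5,"tz": 0,"ax": 0,"ay": 0,"az": 0},
  {"grip": 0.4,"tx": 0,"ty": 2.5,"tz": 0,"ax": 0,"ay": 0,"az": 0},
  {"grip": 0.4,"tx": 0,"ty": 2.5,"tz": 0,"ax": 0,"ay": 0,"az": 0},
  {"grip": 0.4,"tx": 0,"ty": 2.4,"tz": 0,"ax": 0,"ay": 0,"az": 0},
])

```text
time: 8.18
ee_pos: [490.8, 97.4, 116.3]
ee_rot: [[-0.982, -0.187, -0.0], [-0.187, 0.982, -0.0], [0.0, -0.0, -1.0]]
ft_force: [0.2, -0.1, 0.4]
width: 0.6
gripper_force: 0.0
```

>>> step_arm([
  {"grip": 0.5,"tx": 0,"ty": 0,"tz": 0,"ax": 0,"ay": 0,"az": 0.1745},
  {"grip": 0.5,"tx": 0,"ty": 0,"tz": 0,"ax": 0,"ay": 0,"az": 0.1745},
  {"grip": 0.5,"tx": 0,"ty": 0,"tz": 0,"ax": 0,"ay": 0,"az": 0.1745},
  {"grip": 0.5,"tx": 0,"ty": 0,"tz": 0,"ax": 0,"ay": 0,"az": 0.1745},
  {"grip": 0.5,"tx": 0,"ty": 0,"tz": 0,"ax": 0,"ay": 0,"az": 0.1745},
  {"grip": 0.5,"tx": 0,"ty": 0,"tz": 0,"ax": 0,"ay": 0,"az": 0.1745},
  {"grip": 0.5,"tx": 0,"ty": 0,"tz": 0,"ax": 0,"ay": 0,"az": 0.1745},
  {"grip": 0.5,"tx": 0,"ty": 0,"tz": 0,"ax": 0,"ay": 0,"az": 0.1745},
  {"grip": 0.5,"tx": 0,"ty": 0,"tz": 0,"ax": 0,"ay": 0,"az": 0.1745},
  {"grip": 0.5,"tx": 0,"ty": 0,"tz": 0,"ax": 0,"ay": 0,"az": 0},
])

```text
time: 9.43
ee_pos: [491.1, 96.7, 116.3]
ee_rot: [[-0.189, 0.982, -0.0], [0.982, 0.189, -0.0], [0.0, -0.0, -1.0]]
ft_force: [-0.3, -0.7, -0.3]
width: 0.5
gripper_force: 0.0
```

```bash
python3 look.py; python3 -c "
from h import *
p,d=env.capture('side');t=np.load('p.npy')
cv2.imwrite('pics/b.png',np.hstack([cv2.resize(p[:300,50:450,::-1],None,fx=1,fy=1),t[130:430,60:460,::-1]]))
P=cloud(env.get_calibration('side'),d);
"
```

```text
rect dock [[-34.400001525878906, 61.70000076293945], [32.900001525878906, 61.70000076293945], [32.900001525878906, 185.10000610351562], [-34.29999923706055, 185.10000610351562]] [ -0.7 123.4] [123.4  67.2] 89.98
tcp dock -0.8 215.0 116.4 F dock 0.07 -0.27 tooly 0.17999999999999972 t 9.475
```

View pics/b.png

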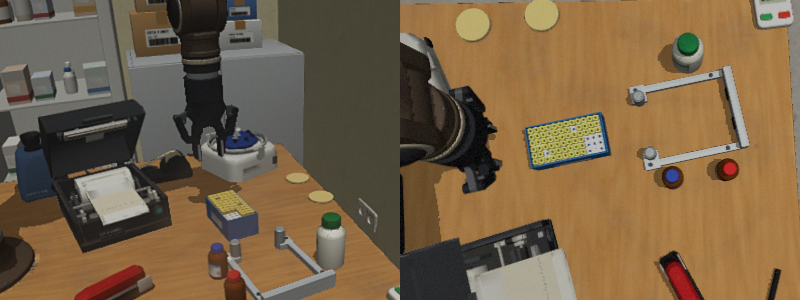

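Box is square at dock x −0.7 mm. The gripper stands behind it, clear of the printer lid. I'll narrow the fingers so they fit the gap, descend, and push up to just before the posts.

>>> step_arm([
  {"grip": 0.8,"tx": 0,"ty": 0,"tz": 2.1,"ax": 0,"ay": 0,"az": 0.003},
  {"grip": 0.8,"tx": 0,"ty": 0,"tz": 2.1,"ax": 0,"ay": 0,"az": 0},
  {"grip": 0.8,"tx": 0,"ty": 0,"tz": 2.1,"ax": 0,"ay": 0,"az": 0},
  {"grip": 0.8,"tx": 0,"ty": 0,"tz": 2.1,"ax": 0,"ay": 0,"az": 0},
  {"grip": 0.8,"tx": 0,"ty": 0,"tz": 2.0,"ax": 0,"ay": 0,"az": 0},
  {"grip": 0.8,"tx": -0.4,"ty": 0,"tz": 0,"ax": 0,"ay": 0,"az": 0},
  {"grip": 0.8,"tx": -0.4,"ty": 0,"tz": 0,"ax": 0,"ay": 0,"az": 0},
  {"grip": 0.8,"tx": -0.3,"ty": 0,"tz": 0,"ax": 0,"ay": 0,"az": 0},
  {"grip": 0.8,"tx": -0.2,"ty": 0,"tz": 0,"ax": 0,"ay": 0,"az": 0},
  {"grip": 0.8,"tx": -0.2,"ty": 0,"tz": 0,"ax": 0,"ay": 0,"az": 0},
  {"grip": 0.8,"tx": -0.2,"ty": 0,"tz": 0,"ax": 0,"ay": 0,"az": 0},
  {"grip": 0.8,"tx": -0.2,"ty": 0,"tz": 0,"ax": 0,"ay": 0,"az": 0},
  {"grip": 0.8,"tx": -0.2,"ty": 0,"tz": 0,"ax": 0,"ay": 0,"az": 0},
  {"grip": 0.8,"tx": -0.2,"ty": 0,"tz": 0,"ax": 0,"ay": 0,"az": 0},
  {"grip": 0.8,"tx": -0.2,"ty": 0,"tz": 0,"ax": 0,"ay": 0,"az": 0},
  {"grip": 0.8,"tx": -0.2,"ty": 0,"tz": 0,"ax": 0,"ay": 0,"az": 0},
])

```text
time: 11.52
ee_pos: [496.7, 70.4, 12.3]
ee_rot: [[-0.185, 0.983, -0.0], [0.983, 0.185, 0.0], [0.0, -0.0, -1.0]]
ft_force: [-0.1, 0.5, -0.1]
width: 0.202
gripper_force: 0.6
```

```bash
python3 look.py
```

```text
rect dock [[-34.70000076293945, 55.29999923706055], [32.400001525878906, 54.900001525878906], [33.20000076293945, 178.39999389648438], [-34.0, 178.8000030517578]] [ -0.8 116.9] [123.5  67.1] 89.64
tcp dock -0.4 187.9 12.3 F dock 0.35 0.24 tooly -0.1800000000000015 t 11.575
```

>>> step_arm([
  {"grip": 0.8,"tx": -0.3,"ty": 0,"tz": 0,"ax": 0,"ay": 0,"az": -0.005},
  {"grip": 0.8,"tx": -0.3,"ty": 0,"tz": 0,"ax": 0,"ay": 0,"az": -0.005},
  {"grip": 0.8,"tx": -0.3,"ty": 0,"tz": 0,"ax": 0,"ay": 0,"az": 0},
  {"grip": 0.8,"tx": -0.3,"ty": 0,"tz": 0,"ax": 0,"ay": 0,"az": 0},
  {"grip": 0.8,"tx": -0.3,"ty": 0,"tz": 0,"ax": 0,"ay": 0,"az": 0},
  {"grip": 0.8,"tx": -0.3,"ty": 0,"tz": 0,"ax": 0,"ay": 0,"az": 0},
  {"grip": 0.8,"tx": -0.3,"ty": 0,"tz": 0,"ax": 0,"ay": 0,"az": 0},
  {"grip": 0.8,"tx": -0.3,"ty": 0,"tz": 0,"ax": 0,"ay": 0,"az": 0},
  {"grip": 0.8,"tx": -0.3,"ty": 0,"tz": 0,"ax": 0,"ay": 0,"az": 0},
  {"grip": 0.8,"tx": -0.3,"ty": 0,"tz": 0,"ax": 0,"ay": 0,"az": 0},
  {"grip": 0.8,"tx": -0.3,"ty": 0,"tz": 0,"ax": 0,"ay": 0,"az": 0},
  {"grip": 0.8,"tx": -0.2,"ty": 0,"tz": 0,"ax": 0,"ay": 0,"az": 0},
])

```text
time: 13.08
ee_pos: [503.5, 35.9, 12.3]
ee_rot: [[-0.194, 0.981, -0.0], [0.981, 0.194, -0.0], [-0.0, -0.0, -1.0]]
ft_force: [0.1, 1.6, -0.3]
width: 0.199
gripper_force: 0.5
```

```bash
python3 look.py; python3 -c "
import numpy as np,cv2;p=np.load('p.npy');cv2.imwrite('pics/c.png',cv2.resize(p[150:330,170:430,::-1],None,fx=3,fy=3,interpolation=2))"
```

```text
rect dock [[-34.29999923706055, 143.6999969482422], [-33.29999923706055, 20.899999618530273], [34.099998474121094, 21.399999618530273], [33.099998474121094, 144.1999969482422]] [-0.1 82.5] [ 67.4 122.8] 0.46
tcp dock -0.2 152.8 12.3 F dock -0.33 0.33 tooly 0.3899999999999988 t 13.125
```

View pics/c.png

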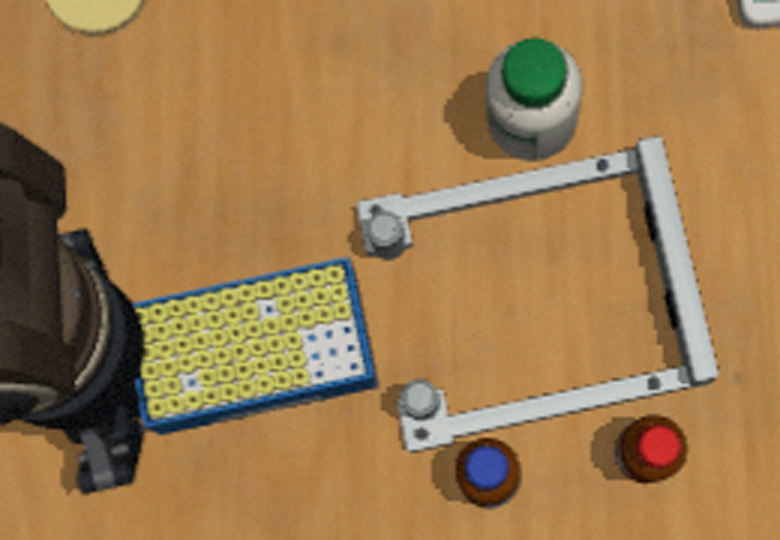

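Leading end sits at dock y 21, centred between the posts (crop (384,230) and (420,398)). The 0.4° yaw gets taken out on the way through.

>>> step_arm([
  {"grip": 0.8,"tx": -0.2,"ty": 0,"tz": 0,"ax": 0,"ay": 0,"az": 0.004},
  {"grip": 0.8,"tx": -0.2,"ty": 0,"tz": 0,"ax": 0,"ay": 0,"az": 0.003},
  {"grip": 0.8,"tx": -0.25,"ty": 0,"tz": 0,"ax": 0,"ay": 0,"az": 0},
  {"grip": 0.8,"tx": -0.25,"ty": 0,"tz": 0,"ax": 0,"ay": 0,"az": 0},
  {"grip": 0.8,"tx": -0.25,"ty": 0,"tz": 0,"ax": 0,"ay": 0,"az": 0},
  {"grip": 0.8,"tx": -0.25,"ty": 0,"tz": 0,"ax": 0,"ay": 0,"az": 0},
  {"grip": 0.8,"tx": -0.25,"ty": 0,"tz": 0,"ax": 0,"ay": 0,"az": 0},
  {"grip": 0.8,"tx": -0.25,"ty": 0,"tz": 0,"ax": 0,"ay": 0,"az": 0},
  {"grip": 0.8,"tx": -0.25,"ty": 0,"tz": 0,"ax": 0,"ay": 0,"az": 0},
  {"grip": 0.8,"tx": -0.25,"ty": 0,"tz": 0,"ax": 0,"ay": 0,"az": 0},
  {"grip": 0.8,"tx": -0.25,"ty": 0,"tz": 0,"ax": 0,"ay": 0,"az": 0},
  {"grip": 0.8,"tx": -0.25,"ty": 0,"tz": 0,"ax": 0,"ay": 0,"az": 0},
  {"grip": 0.8,"tx": -0.25,"ty": 0,"tz": 0,"ax": 0,"ay": 0,"az": 0},
  {"grip": 0.8,"tx": -0.25,"ty": 0,"tz": 0,"ax": 0,"ay": 0,"az": 0},
  {"grip": 0.8,"tx": -0.25,"ty": 0,"tz": 0,"ax": 0,"ay": 0,"az": 0},
  {"grip": 0.8,"tx": -0.25,"ty": 0,"tz": 0,"ax": 0,"ay": 0,"az": 0},
])

```text
time: 15.12
ee_pos: [510.8, -2.4, 12.3]
ee_rot: [[-0.187, 0.982, -0.0], [0.982, 0.187, -0.0], [-0.0, -0.0, -1.0]]
ft_force: [0.1, 0.6, 0.6]
width: 0.199
gripper_force: 0.5
```

```bash
python3 look.py
```

```text
rect dock [[-34.599998474121094, 106.0], [-33.900001525878906, -16.799999237060547], [33.70000076293945, -16.399999618530273], [32.900001525878906, 106.4000015258789]] [-0.5 44.8] [ 67.5 122.8] 0.34
tcp dock -0.2 113.7 12.3 F dock 0.13 -0.35 tooly -0.010000000000001563 t 15.175
```

>>> step_arm([
  {"grip": 0.8,"tx": -0.3,"ty": 0,"tz": 0,"ax": 0,"ay": 0,"az": 0},
  {"grip": 0.8,"tx": -0.3,"ty": 0,"tz": 0,"ax": 0,"ay": 0,"az": 0},
  {"grip": 0.8,"tx": -0.3,"ty": 0,"tz": 0,"ax": 0,"ay": 0,"az": 0},
  {"grip": 0.8,"tx": -0.3,"ty": 0,"tz": 0,"ax": 0,"ay": 0,"az": 0},
  {"grip": 0.8,"tx": -0.3,"ty": 0,"tz": 0,"ax": 0,"ay": 0,"az": 0},
  {"grip": 0.8,"tx": -0.3,"ty": 0,"tz": 0,"ax": 0,"ay": 0,"az": 0},
  {"grip": 0.8,"tx": -0.3,"ty": 0,"tz": 0,"ax": 0,"ay": 0,"az": 0},
  {"grip": 0.8,"tx": -0.3,"ty": 0,"tz": 0,"ax": 0,"ay": 0,"az": 0},
  {"grip": 0.8,"tx": -0.3,"ty": 0,"tz": 0,"ax": 0,"ay": 0,"az": 0},
  {"grip": 0.8,"tx": -0.3,"ty": 0,"tz": 0,"ax": 0,"ay": 0,"az": 0},
  {"grip": 0.8,"tx": -0.3,"ty": 0,"tz": 0,"ax": 0,"ay": 0,"az": 0},
  {"grip": 0.8,"tx": -0.3,"ty": 0,"tz": 0,"ax": 0,"ay": 0,"az": 0},
  {"grip": 0.8,"tx": -0.3,"ty": 0,"tz": 0,"ax": 0,"ay": 0,"az": 0},
  {"grip": 0.8,"tx": -0.3,"ty": 0,"tz": 0,"ax": 0,"ay": 0,"az": 0},
  {"grip": 0.8,"tx": -0.3,"ty": 0,"tz": 0,"ax": 0,"ay": 0,"az": 0},
  {"grip": 0.8,"tx": -0.3,"ty": 0,"tz": 0,"ax": 0,"ay": 0,"az": 0},
  {"grip": 0.8,"tx": -0.3,"ty": 0,"tz": 0,"ax": 0,"ay": 0,"az": 0},
  {"grip": 0.8,"tx": -0.3,"ty": 0,"tz": 0,"ax": 0,"ay": 0,"az": 0},
  {"grip": 0.8,"tx": -0.3,"ty": 0,"tz": 0,"ax": 0,"ay": 0,"az": 0},
  {"grip": 0.8,"tx": -0.3,"ty": 0,"tz": 0,"ax": 0,"ay": 0,"az": 0},
])

```text
time: 17.68
ee_pos: [522.1, -61.3, 12.3]
ee_rot: [[-0.187, 0.982, 0.0], [0.982, 0.187, 0.0], [0.0, 0.0, -1.0]]
ft_force: [-0.6, 1.7, 1.0]
width: 0.199
gripper_force: 0.7
```

```bash
python3 look.py
```

```text
rect dock [[-34.0, -76.5], [33.5, -76.5], [33.5, 43.5], [-34.0, 43.599998474121094]] [ -0.2 -16.5] [120.   67.5] 89.98
tcp dock -0.1 53.6 12.3 F dock -0.34 -0.24 tooly -0.010000000000001563 t 17.725
```

>>> step_arm([
  {"grip": 0.8,"tx": -0.3,"ty": 0,"tz": 0,"ax": 0,"ay": 0,"az": 0},
  {"grip": 0.8,"tx": -0.3,"ty": 0,"tz": 0,"ax": 0,"ay": 0,"az": 0},
  {"grip": 0.8,"tx": -0.3,"ty": 0,"tz": 0,"ax": 0,"ay": 0,"az": 0},
  {"grip": 0.8,"tx": -0.3,"ty": 0,"tz": 0,"ax": 0,"ay": 0,"az": 0},
  {"grip": 0.8,"tx": -0.3,"ty": 0,"tz": 0,"ax": 0,"ay": 0,"az": 0},
  {"grip": 0.8,"tx": -0.3,"ty": 0,"tz": 0,"ax": 0,"ay": 0,"az": 0},
  {"grip": 0.8,"tx": -0.3,"ty": 0,"tz": 0,"ax": 0,"ay": 0,"az": 0},
  {"grip": 0.8,"tx": -0.3,"ty": 0,"tz": 0,"ax": 0,"ay": 0,"az": 0},
  {"grip": 0.8,"tx": -0.3,"ty": 0,"tz": 0,"ax": 0,"ay": 0,"az": 0},
  {"grip": 0.8,"tx": -0.3,"ty": 0,"tz": 0,"ax": 0,"ay": 0,"az": 0},
  {"grip": 0.8,"tx": -0.3,"ty": 0,"tz": 0,"ax": 0,"ay": 0,"az": 0},
  {"grip": 0.8,"tx": -0.3,"ty": 0,"tz": 0,"ax": 0,"ay": 0,"az": 0},
  {"grip": 0.8,"tx": -0.3,"ty": 0,"tz": 0,"ax": 0,"ay": 0,"az": 0},
  {"grip": 0.8,"tx": -0.3,"ty": 0,"tz": 0,"ax": 0,"ay": 0,"az": 0},
  {"grip": 0.8,"tx": -0.3,"ty": 0,"tz": 0,"ax": 0,"ay": 0,"az": 0},
  {"grip": 0.8,"tx": -0.3,"ty": 0,"tz": 0,"ax": 0,"ay": 0,"az": 0},
  {"grip": 0.8,"tx": -0.3,"ty": 0,"tz": 0,"ax": 0,"ay": 0,"az": 0},
  {"grip": 0.8,"tx": -0.3,"ty": 0,"tz": 0,"ax": 0,"ay": 0,"az": 0},
  {"grip": 0.8,"tx": -0.2,"ty": 0,"tz": 0,"ax": 0,"ay": 0,"az": 0},
])

```text
time: 20.1
ee_pos: [532.6, -116.3, 12.3]
ee_rot: [[-0.187, 0.982, 0.0], [0.982, 0.187, 0.0], [0.0, 0.0, -1.0]]
ft_force: [-0.3, 2.0, 0.8]
width: 0.198
gripper_force: 0.9
```

```bash
python3 look.py; python3 -c "
import numpy as np,cv2;p=np.load('p.npy');cv2.imwrite('pics/d.png',cv2.resize(p[150:330,170:430,::-1],None,fx=3,fy=3,interpolation=2))"
```

```text
rect dock [[-34.099998474121094, -16.200000762939453], [-33.900001525878906, -133.1999969482422], [33.400001525878906, -133.10000610351562], [33.20000076293945, -16.100000381469727]] [ -0.3 -74.7] [ 67.3 117.1] 0.09
tcp dock -0.2 -2.2 12.3 F dock 0.21 -0.08 tooly -0.010000000000001563 t 20.15
```

View pics/d.png

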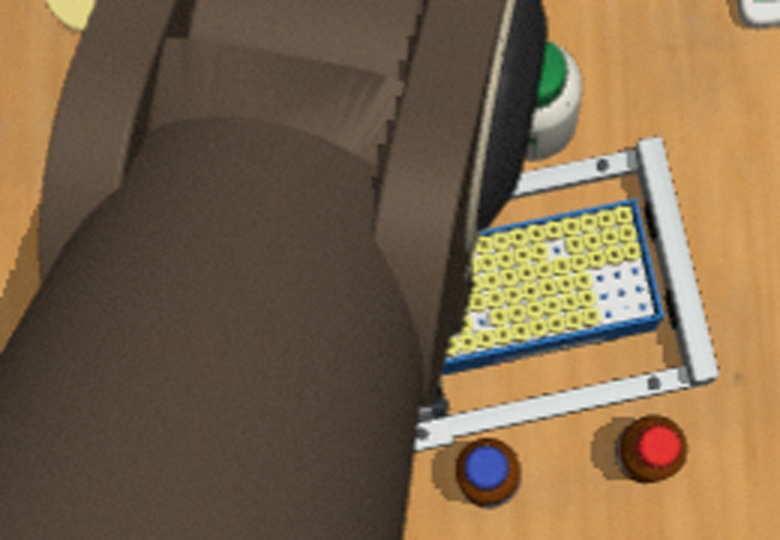

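The box is square with about 9 mm to go, and the bottles haven't moved. I'll ease it in and watch the force.

>>> step_arm([
  {"grip": 0.8,"tx": -0.2,"ty": 0,"tz": 0,"ax": 0,"ay": 0,"az": 0},
  {"grip": 0.8,"tx": -0.2,"ty": 0,"tz": 0,"ax": 0,"ay": 0,"az": 0},
  {"grip": 0.8,"tx": -0.1,"ty": 0,"tz": 0,"ax": 0,"ay": 0,"az": 0},
  {"grip": 0.8,"tx": -0.1,"ty": 0,"tz": 0,"ax": 0,"ay": 0,"az": 0},
  {"grip": 0.8,"tx": -0.1,"ty": 0,"tz": 0,"ax": 0,"ay": 0,"az": 0},
  {"grip": 0.8,"tx": -0.05,"ty": 0,"tz": 0,"ax": 0,"ay": 0,"az": 0},
  {"grip": 0.8,"tx": 0,"ty": 0,"tz": 0,"ax": 0,"ay": 0,"az": 0},
])

```text
time: 21.02
ee_pos: [534.0, -123.6, 12.3]
ee_rot: [[-0.187, 0.982, -0.0], [0.982, 0.187, -0.0], [-0.0, -0.0, -1.0]]
ft_force: [-0.3, 1.5, 0.6]
width: 0.201
gripper_force: 0.6
```

>>> step_arm([
  {"grip": 0.8,"tx": -0.05,"ty": 0,"tz": 0,"ax": 0,"ay": 0,"az": 0},
  {"grip": 0.8,"tx": 0,"ty": 0,"tz": 0,"ax": 0,"ay": 0,"az": 0},
])

```text
time: 21.28
ee_pos: [534.1, -124.0, 12.3]
ee_rot: [[-0.187, 0.982, 0.0], [0.982, 0.187, -0.0], [-0.0, 0.0, -1.0]]
ft_force: [-0.6, 2.0, -0.1]
width: 0.2
gripper_force: 0.7
```

```bash
python3 look.py
```

```text
rect dock [[-34.20000076293945, -29.100000381469727], [-33.599998474121094, -140.1999969482422], [33.599998474121094, -139.89999389648438], [33.099998474121094, -28.799999237060547]] [ -0.3 -84.5] [ 67.2 111.2] 0.26
tcp dock -0.1 -9.9 12.3 F dock 0.16 1.62 tooly 0.0 t 21.325
```

>>> step_arm([
  {"grip": 0.8,"tx": -0.05,"ty": 0,"tz": 0,"ax": 0,"ay": 0,"az": 0},
  {"grip": 0.8,"tx": -0.05,"ty": 0,"tz": 0,"ax": 0,"ay": 0,"az": 0},
  {"grip": 0.8,"tx": 0,"ty": 0,"tz": 0,"ax": 0,"ay": 0,"az": 0},
])

```text
time: 21.7
ee_pos: [534.0, -124.1, 12.3]
ee_rot: [[-0.188, 0.982, -0.0], [0.982, 0.188, 0.002], [0.002, 0.0, -1.0]]
ft_force: [-0.5, 6.1, 2.0]
width: 0.2
gripper_force: 3.0
```

>>> step_arm([
  {"grip": 0.8,"tx": -0.05,"ty": 0,"tz": 0,"ax": 0,"ay": 0,"az": 0},
  {"grip": 0.8,"tx": 0,"ty": 0,"tz": 0,"ax": 0,"ay": 0,"az": 0},
])

```text
time: 21.95
ee_pos: [534.0, -124.1, 12.3]
ee_rot: [[-0.188, 0.982, -0.0], [0.982, 0.188, 0.003], [0.003, 0.0, -1.0]]
ft_force: [-1.2, 7.4, 2.4]
width: 0.205
gripper_force: 3.9
```

The force rises and the tool no longer moves, so the box is against the stop. I'll back off along the channel and lift clear.

>>> step_arm([
  {"grip": 0.8,"tx": 0.1,"ty": 0,"tz": 0,"ax": 0,"ay": 0,"az": 0},
  {"grip": 0.8,"tx": 0.2,"ty": 0,"tz": 0,"ax": 0,"ay": 0,"az": 0},
  {"grip": 0.8,"tx": 0.7,"ty": 0,"tz": 0,"ax": 0,"ay": 0,"az": 0},
  {"grip": 0.8,"tx": 1.5,"ty": 0,"tz": 0,"ax": 0,"ay": 0,"az": 0},
  {"grip": 0.8,"tx": 2,"ty": 0,"tz": 0,"ax": 0,"ay": 0,"az": 0},
  {"grip": 0.8,"tx": 2,"ty": 0,"tz": 0,"ax": 0,"ay": 0,"az": 0},
  {"grip": 0.8,"tx": 2,"ty": 0,"tz": -2,"ax": 0,"ay": 0,"az": 0},
  {"grip": 0.8,"tx": 2,"ty": 0,"tz": -2.5,"ax": 0,"ay": 0,"az": 0},
  {"grip": 0.8,"tx": 2,"ty": 0,"tz": -2.5,"ax": 0,"ay": 0,"az": 0},
  {"grip": 0.8,"tx": 2,"ty": 0,"tz": -2.5,"ax": 0,"ay": 0,"az": 0},
  {"grip": 0.8,"tx": 2,"ty": 0,"tz": -2.5,"ax": 0,"ay": 0,"az": 0},
  {"grip": 0.8,"tx": 2,"ty": 0,"tz": -2.5,"ax": 0,"ay": 0,"az": 0},
  {"grip": 0.8,"tx": 2,"ty": 0,"tz": -2.5,"ax": 0,"ay": 0,"az": 0},
  {"grip": 0.8,"tx": 0,"ty": 0,"tz": 0,"ax": 0,"ay": 0,"az": 0},
  {"grip": 0.8,"tx": 0,"ty": 0,"tz": 0,"ax": 0,"ay": 0,"az": 0},
])

```text
time: 23.82
ee_pos: [495.4, 76.3, 181.6]
ee_rot: [[-0.188, 0.982, -0.001], [0.982, 0.188, -0.0], [-0.0, -0.001, -1.0]]
ft_force: [1.1, -0.5, -1.1]
width: 0.199
gripper_force: 0.0
```

```bash
python3 look.py; python3 -c "
import numpy as np,cv2;p=np.load('p.npy');cv2.imwrite('pics/e.png',cv2.resize(p[150:330,170:430,::-1],None,fx=3,fy=3,interpolation=2))"
```

```text
rect dock [[-34.099998474121094, -20.399999618530273], [-33.70000076293945, -140.39999389648438], [33.599998474121094, -140.1999969482422], [33.20000076293945, -20.200000762939453]] [ -0.3 -80.3] [ 67.3 120. ] 0.19
tcp dock -0.8 193.8 181.3 F dock -0.56 -0.56 tooly 0.009999999999999787 t 23.875
```

View pics/e.png

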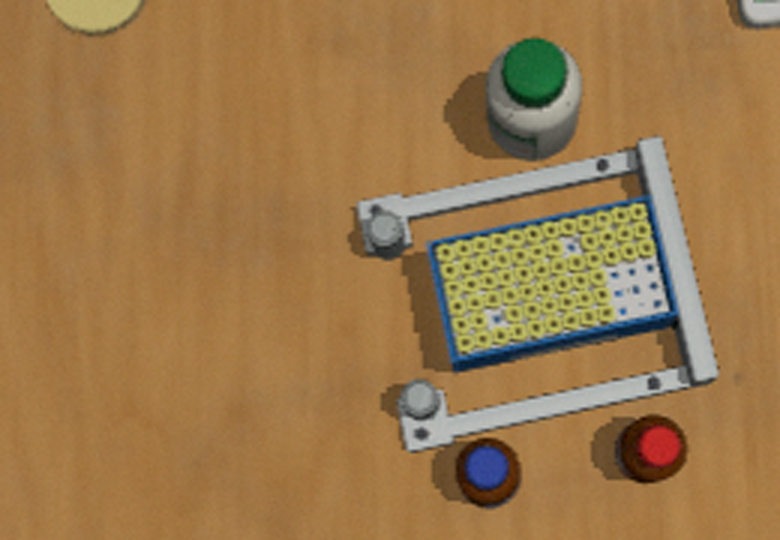

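The box is home: centre at dock y −80.3 mm, trailing end at −20.3 mm, square within 0.2°. The bottles stand where they were and the robot is clear.

```bash
python3 -c "
from bench import env
print(env.close_job())"
```

```text
the job is handed in; nothing more can be done
None
```

The tip box is pushed home against the dock's back stop, square to within about 0.2° and fully past the posts, with the bottles unmoved, the robot clear, and the job handed in at about 24 s.

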